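Seat the stamping die by feel and hold the loupe at focal height

ROBOT

A 6-joint arm with a two-finger parallel gripper is mounted at the origin on the work surface. World frame = base frame: x ahead of the robot, y to its left, z up, the work surface at z = 0. Lengths are in mm, angles in rad, forces in N, time in s.
With the tool pointing down it reaches from about 275 to 725 mm from the base axis. Payload 5.6 kg.
Tool frame: the origin (TCP) lies midway between the tips of the shut fingers; the grasp point (between the pads) lies 19 mm behind it; z points along the fingers, y is the line along which they close (so a half turn about z gives the same grasp; the last joint's range is limited). The gripper opens to 85 mm and grips with 20 to 120 N. Pads are 22 mm wide; open, the fingers measure 114 mm over their backs; the gripper's body (76 mm by 85 mm) begins 54 mm behind the grasp point. The pads swing forward as they close: fully open they stand 13 mm farther back than shut.
Start: joints at [1.626, 0.255, 0.108, 0, -1.424, -0.285], TCP at [125.253, 535.541, 231.283] pointing down, gripper open.
Joint ranges: [-2.95, 2.95], [-1.21, 1.97], [-1.09, 1.5], [-2.87, 1.71], [-2.94, -0.07], [-3.05, 3.05]. Speed limits (rad/s): [2.57, 2.57, 3.14, 3.14, 3.14, 3.14].

INTERFACE

Orientations are given as a unit quaternion [w, x, y, z].
In Python, from plant import monitor, read_camera, camera_params, ticket gives the robot as it stands.
- The arm moves only by the tool carry_out, never from a script. Its argument "motion" is one flat list of numbers, 7 for each row, row after row: the shift along the world's x, y, z as a fraction of full scale, then the turn, a rotation vector about the world's x, y, z as a fraction of full scale, then the gripper command: -1 is shut, 1 is fully open, values between are in proportion. In form: [x, y, z, rx, ry, rz, gripper, x, y, z, rx, ry, rz, gripper, ...]. A call has exactly 10 rows; each row shifts and turns the commanded pose from where the row before left it; what a row does not reach is not made up. Full scale, the value 1, is 0.02 m for a shift and 6 degrees for a turn. A row lasts 1/8 s, in which the tool goes at most 62.5 mm and 10.7 degrees, less where a joint would pass 70% of its speed; a pose out of reach is approached as far as the arm can. A call with a number of a shift or a turn outside -1 to 1 is refused whole. A call with a gripper value outside its range is refused whole. The fingers move at their own pace and stop on an object; "grip_force" is the grip in N (left out, the last holds). Time passes only in rows, so rows that do not move let the fingers close, or fill a call up. It gives the time, the measured TCP pose, the force, the opening and the grip force at its end, in the units of the state.
- monitor.read_state(): the state, without advancing time (a new reading comes with each control period).
- read_camera(name): name is "scene" or "side" or "wrist"; returns the picture (480x640x3 uint8, red, green, blue); there is no depth.
- camera_params(name): a dict with "fx", "fy", "cx", "cy" (pixels), "world_to_cam" (4x4, takes a point from world to camera coordinates); the wrist camera has in their place "tool_from_camera" (4x4, takes a point from camera to tool coordinates, whose origin is the TCP and whose axes are the flange's). Camera axes: x right, y down, z forward; pixel columns grow to the right and rows downward; lengths in mm; the calibration is good to about 2 mm. A picture is of the moment at which its call begins: read the wrist's pose just before it. camera_params takes no time and is no camera call.
- ticket.finish_job(): hands the job in; it is judged then, once.
The state is a dict: "time_s": time; "joint_positions": joint angles; "joint_vel": joint speeds; "joint_efforts": joint torques, N m; "tcp_pos": TCP position; "ee_rot": TCP orientation; "force": force on the tool from outside, world axes, zero at the start; "moment": the same for the moment, N m; "gripper_width": opening from 0.0 (shut) to 1.0 (fully open); "finger_force": force on a finger pad.
Only numpy, scipy, OpenCV 4.12 (cv2) and the standard library are available. Lean on these libraries where they do the work, as an engineer would, in place of code of your own. Each camera call takes 0.05 s, during which the arm holds its last target. There are 200 camera calls.

TASK

Push the steel die carriage along its guide until its nose is fully home against the stop hidden under the grey hood; feel for the stop and do not force it. Then pick up the loupe and hold its lens level, centred above the brass die, at the same height as the brass collar on the upright gauge rod. Finish while still holding the loupe there, steady and touching nothing else, with the die still home and the other things on the bench left where they are.

Things in the scene. Friction and masses are not known exactly. Their poses are not given: they have to be found in the camera images.
- guide_axis (a point): Point on the die guide, a fixed straight channel 300 mm long, 70 mm wide: on its centre line, half-way along, at bench height. x: the push direction, towards the hood; y: across, towards the gauge rod; z up. Channel floor 10 mm above the bench; its side walls reach 18 mm above the bench, 42 mm apart inside.
- stop_face (a point): The hidden stop: middle of its face, which looks along -x (its x axis is the push direction), 16 mm above the bench, somewhere 85 to 125 mm beyond the guide's middle, under the hood, out of sight. It is rigid: the push force rises at once when the nose meets it.
- nose (a point): Middle of the front face of the carriage's nose, the end that meets the stop, 16 mm above the bench. x axis: the push direction. The block's flat rear face, where it can be pushed, lies 130 mm behind this point, the block's centre 100 mm behind it. Home when this point is at the stop's face; the block then still stands in the open.
- die (a point): Centre of the top face of the brass die, a disc 26 mm across and 8 mm high on the middle of the carriage's block; the point is 52 mm above the bench.
- lens (a point): Centre of the loupe's lens, 8 mm above the bench as the loupe lies flat. The lens sits in a dark steel ring 62 mm across and 16 mm high (8 mm above and below this point). x axis: away from the handle; z axis: square to the lens, up when level.
- grip (a point): Place to grip the loupe: a point of its dark wooden handle, 85 mm behind the lens centre, half-way up (10 mm above the bench as it lies). The handle is a straight bar 18 mm wide, 20 mm high, 95 mm long, from 48 to 143 mm behind the lens centre. x axis: towards the lens.
- focus_mark (a point): Centre of the brass collar on the gauge rod, a disc 30 mm across and 10 mm thick (5 mm above and below this point) with a short pin. Its mid-height is the focal height for the lens centre: 100 to 150 mm above the bench.
- loupe: The whole loupe, 90 g, balance point about 60 to 80 mm behind the lens centre; origin under the lens centre at the ring's underside, x axis away from the handle, z up when level.
- carriage: The carriage, a loose steel slide of 0.3 to 0.55 kg in the channel (plain friction of a few newtons): a block 60 mm long, 40 wide, 34 high, its top 44 mm above the bench, with the brass die on it and a flat nose 70 mm long, 20 wide, 12 high in front that enters the hood. Origin: middle of the block's underside; x: the push direction.
- guide: The whole fixed guide, same frame as the guide point above. A fixed grey hood, its top 34 mm above the bench, covers the channel from x = +60 to +150 mm. The steel gauge rod (10 mm thick, top 195 mm above the bench) stands at x = 0, y = +80 mm beside the channel.
- stop: The fixed stop block under the hood.
- collar: The fixed collar on the gauge rod.
- mallet: Bystander: mallet, white head, wooden handle, beyond the loupe.
- awl: Bystander: small awl lying on the bench.
- gluejar: Bystander: glue jar, 60 mm across, 75 mm high.
- spool_a: Bystander: thread spool, 34 mm across, 42 mm high.
- spool_b: Bystander: thread spool, 34 mm across, 42 mm high.
- edgepaint: Bystander: small bottle, 36 mm across, 85 mm high, near the robot.
- block: Bystander: wooden block 90 x 50 x 30 mm.
Things that resemble listed ones, but are neither listed nor needed, are in the scene too. What is meant by the loupe is not blue or green, and is the larger of those in its own colour.

How it is judged (in metres and radians):
On the way, in this order (a step that is already met when the one before it is completed fails the run):
1. the carriage's nose is home against the stop (x of nose in the frame of stop_face above -0.003 m and distance between nose and stop_face below 0.01 m), for 0.2 s.
2. the loupe is picked up, the carriage still home (all of step 1 and height (world z) of lens above 0.05 m and contact force between the fingers and loupe above 1 N), for 0.2 s.
At the end, for the whole second after the job is handed in: Loupe held in the fingers, still, level within 0.12 rad, lens centre within 10 mm sideways of the die and 7 mm of the collar's mid-height, touching no guide, rod, collar or carriage; nose within 3 mm of the stop; no bystander moved over 30 mm (all of step 1 and horizontal distance between lens and die below 0.01 m and z of lens in the frame of focus_mark between -0.007 and 0.007 m and angle between lens's own z axis and vertical below 0.12 rad and contact force between the fingers and loupe above 1 N and linear speed of loupe below 0.02 m/s and angular speed of loupe below 0.15 rad/s and contact force between loupe and guide below 0.2 N and contact force between loupe and collar below 0.2 N and contact force between loupe and carriage below 0.2 N and angle between die's own z axis and vertical below 0.08 rad and distance of each of mallet, awl, gluejar, spool_a, spool_b, edgepaint, block from where it was at the start of the episode below 0.03 m); the arm keeps its last pose, push and grip.
It fails at once if the carriage is forced against the stop (over 50 N) (contact force between carriage and stop above 50 N).
It fails at once if the loupe knocks against the die or its carriage (contact force between loupe and carriage above 3 N).
It fails at once if a bystander is displaced by more than 30 mm (distance of any of mallet, awl, gluejar, spool_a, spool_b, edgepaint, block from where it was at the start of the episode above 0.03 m).
It also fails if it takes over 54 s, if anything falls off the work surface, if the arm or the gripper's body presses on something with over 40 N, if the wrist force passes 120 N, or if a joint passes its speed limit or range.

## Working session

There is one attempt and no reset: what is moved stays moved. The work goes in short steps, Python scripts to look and compute and a tool call to move; the robot and the scene stay as the last step left them, time stands still between calls to the robot, and variables do not carry over. Pictures are saved under pics/ and viewed, at most 13 in all, crops included, and the job is handed in when it is done.

Besides the shell and the picture viewer there is one more tool, called as name(argument=value, ...) on one line, values as JSON. carry_out: Moves the arm, as the interface text tells. Shift numbers are shares of 0.02 m and turn numbers shares of 6 degrees, none past 1 either way. Its arguments: {"type":"object","properties":{"motion":{"type":"array","items":{"type":"number"}},"grip_force":{"type":"number"}},"required":["motion"]}

```bash
mkdir -p pics; python3 - <<'E'
from plant import monitor, read_camera, camera_params
import cv2,numpy as np
s=monitor.read_state();print(s)
for n in("scene","side","wrist"):
    cv2.imwrite(f"pics/{n}0.png",read_camera(n)[:,:,::-1]);p=camera_params(n);print(n,{k:np.round(v,4).tolist() for k,v in p.items()})
E
```

```text
{'time_s': 0.0, 'joint_positions': array([ 1.62563281e+00,  2.55772779e-01,  1.06975839e-01, -5.07891824e-04,
       -1.42389554e+00, -2.84622012e-01]), 'joint_vel': array([-3.03460857e-05, -4.96144338e-04, -1.17646179e-04, -1.14689707e-03,
        1.28777245e-03,  1.17832909e-03]), 'joint_efforts': array([ 1.86344158e-03, -3.86634922e+01,  2.37943536e+01,  5.36522761e+00,
       -6.12597854e-03,  1.43330361e-06]), 'tcp_pos': array([125.07961423, 535.06629325, 230.36578404]), 'ee_rot': array([ 9.76879767e-04,  9.93402317e-01, -1.14677267e-01, -8.74214949e-05]), 'force': array([ 0.08011714, -0.31004344, -0.16716119]), 'moment': array([-0.00306915, -0.01603976,  0.02405415]), 'finger_force': 0.0, 'gripper_width': 1.0005267534209388}
scene {'fx': 482.4067, 'fy': 482.4067, 'cx': 318.9033, 'cy': 242.81, 'world_to_cam': [[0.5, 0.866, -0.0034, -267.2139], [0.5417, -0.3158, -0.779, -243.7579], [-0.6757, 0.3876, -0.627, 1452.0593], [0.0, 0.0, 0.0, 1.0]]}
side {'fx': 464.28, 'fy': 464.28, 'cx': 327.3155, 'cy': 237.6546, 'world_to_cam': [[-0.9975, -0.0695, -0.0103, 580.2242], [-0.0344, 0.611, -0.7909, 109.8948], [0.0612, -0.7886, -0.6118, 1135.0917], [0.0, 0.0, 0.0, 1.0]]}
wrist {'fx': 388.869, 'fy': 388.869, 'cx': 316.373, 'cy': 238.0202, 'tool_from_camera': [[0.0008, -0.9549, -0.2971, 76.3658], [1.0, 0.0003, 0.0017, -0.9084], [-0.0015, -0.2971, 0.9549, -142.713], [0.0, 0.0, 0.0, 1.0]]}
```

View pics/scene0.png

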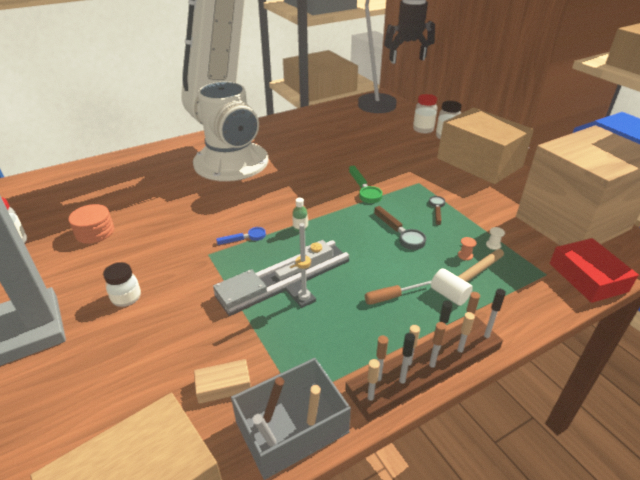

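View pics/side0.png

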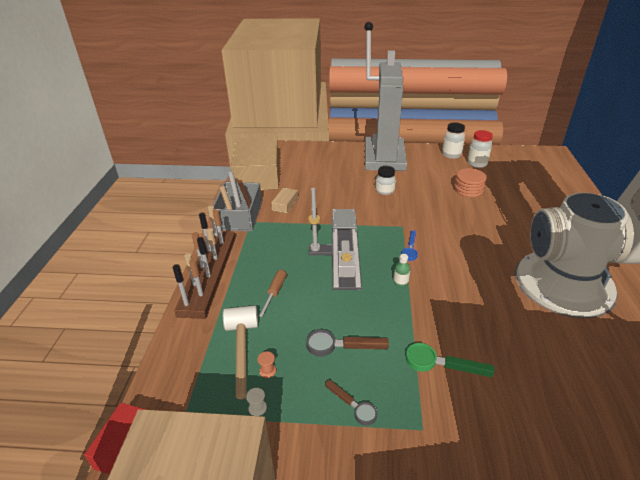

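View pics/wrist0.png

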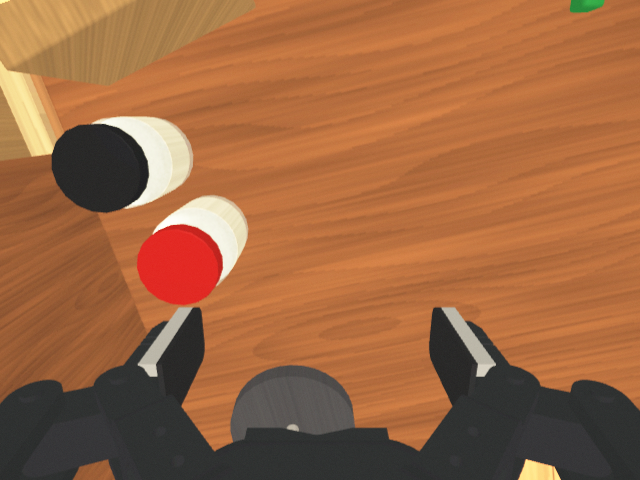

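The scene view shows the guide running from the hood (240,288) to its open end (340,258), with the die at (317,247), the collar at (303,263), and the loupe lens at (412,239) with its handle up to (377,210). In the side view the hood is at (344,218), the die at (347,257), the collar at (314,219), and the lens at (320,342) with its handle to (388,343). The wrist view shows only jars, with nothing needed in sight.

```bash
cat > h.py <<'E'
from plant import monitor, read_camera, camera_params
import cv2,numpy as np
from scipy.spatial.transform import Rotation as R
def cam(n,s=None):
    p=camera_params(n);K=np.array([[p['fx'],0,p['cx']],[0,p['fy'],p['cy']],[0,0,1]])
    if n=='wrist':
        s=s or monitor.read_state();q=s['ee_rot'];T=np.eye(4);T[:3,:3]=R.from_quat(np.r_[q[1:],q[0]]).as_matrix();T[:3,3]=s['tcp_pos']
        W=np.linalg.inv(T@np.array(p['tool_from_camera']))
    else: W=np.array(p['world_to_cam'])
    return K,W
def ray(c,uv):
    K,W=c;d=W[:3,:3].T@np.linalg.solve(K,[uv[0],uv[1],1.]);return -W[:3,:3].T@W[:3,3],d
def plane(c,uv,z):
    o,d=ray(c,uv);return o+d*(z-o[2])/d[2]
def tri(c1,u1,c2,u2):
    o1,d1=ray(c1,u1);o2,d2=ray(c2,u2);t=np.linalg.lstsq(np.c_[d1,-d2],o2-o1,rcond=None)[0]
    a,b=o1+d1*t[0],o2+d2*t[1];return (a+b)/2,np.linalg.norm(a-b)
def proj(c,X):
    K,W=c;x=K@(W[:3,:3]@X+W[:3,3]);return x[:2]/x[2]
def blobs(img,lo,hi,roi,amin=15):
    x0,y0,x1,y1=roi;hsv=cv2.cvtColor(img,cv2.COLOR_RGB2HSV)[y0:y1,x0:x1]
    m=cv2.inRange(hsv,lo,hi);n,_,st,ce=cv2.connectedComponentsWithStats(m)
    return [(int(st[i][4]),(st[i][:4]+[x0,y0,0,0]).tolist(),(ce[i]+[x0,y0]).round(1).tolist()) for i in range(1,n) if st[i][4]>=amin]
E
python3 - <<'E'
from h import *
S,D=cam('scene'),cam('side')
a=cv2.imread('pics/scene0.png')[:,:,::-1].copy();b=cv2.imread('pics/side0.png')[:,:,::-1].copy()
print('brass',blobs(a,(15,110,120),(32,255,255),(280,225,345,290)),blobs(b,(15,110,120),(32,255,255),(300,200,370,275)))
for n,u,v in [('die',(317,247),(347,257)),('collar',(303,263),(314,219)),('lens',(412,239),(320,342)),('handle_end',(377,210),(388,343)),('guide open end',(340,258),(346,285)),('bottle',(300,203),(404,258))]:
    print(n,*tri(S,u,D,v))
ia=cv2.resize(a[190:320,200:440],None,fx=3.3,fy=3.3,interpolation=cv2.INTER_CUBIC);cv2.imwrite('pics/c1.png',ia[:,:,::-1])
ib=cv2.resize(b[180:370,290:420],None,fx=3.1,fy=3.1,interpolation=cv2.INTER_CUBIC);cv2.imwrite('pics/c2.png',ib[:,:,::-1])
E
```

```text
brass [(78, [311, 243, 11, 9], [315.6, 247.0]), (115, [295, 257, 16, 11], [302.9, 262.5])] [(83, [308, 215, 12, 9], [313.8, 219.5]), (60, [342, 253, 9, 8], [346.0, 256.9])]
die [534.06628105  -5.60473953  50.12520238] 2.7689006423474165
collar [621.13036248 -85.99123558 104.53462371] 1.9005462814448282
lens [580.97883326 227.85661137  10.08484672] 0.6265921625730921
handle_end [439.44822371 224.70084791  11.15335109] 4.323880647191963
guide open end [537.85450482  48.08119738   2.13799374] 12.920125853231013
bottle [399.79761916  24.60724383  78.13256866] 4.294045723504445
```

View pics/c1.png

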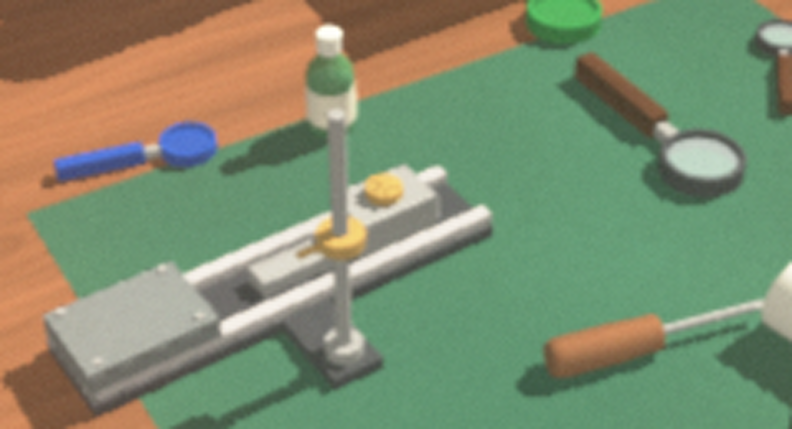

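View pics/c2.png

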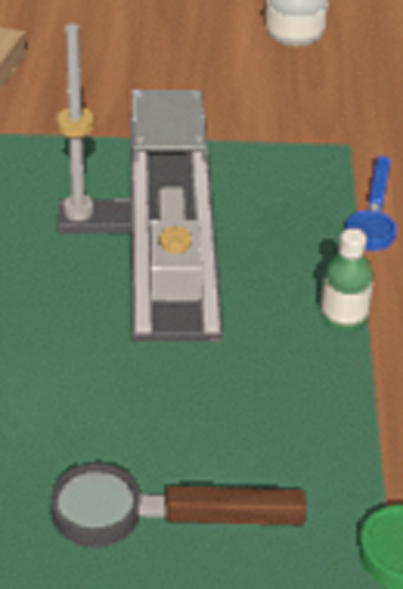

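The crops confirm what was seen: the loupe is the larger brown-handled one, lying along world +x. The carriage block's rear face looks towards world +y, so the push goes towards -y. I'll move over the middle of the bench for a close wrist view.

carry_out(motion=[0.95,-1,0,0,0,0.55,-1,0.95,-1,0,0,0,0.55,-1,0.95,-1,0,0,0,0.55,-1,0.95,-1,0,0,0,0.55,-1,0.95,-1,0,0,0,0,-1,0.95,-1,0,0,0,0,-1,0.95,-1,0,0,0,0,-1,0.95,-1,0,0,0,0,-1,0.95,-1,0,0,0,0,-1,0.95,-1,0,0,0,0,-1])

```text
time_s: 1.4
tcp_pos: [315.6, 334.7, 231.0]
ee_rot: [0.0, 1.0, 0.0, -0.0]
force: [0.2, 0.4, 1.2]
gripper_width: -0.002
finger_force: 0.0
```

carry_out(motion=[0.95,-1,0,0,0,0,-1,0.95,-1,0,0,0,0,-1,0.95,-1,0,0,0,0,-1,0.95,-1,0,0,0,0,-1,0.95,-1,0,0,0,0,-1,0.95,-1,0,0,0,0,-1,0.95,-1,0,0,0,0,-1,0.95,-1,0,0,0,0,-1,0.95,-1,0,0,0,0,-1,0.95,-1,0,0,0,0,-1])

```text
time_s: 2.65
tcp_pos: [505.6, 134.8, 231.0]
ee_rot: [0.0, 1.0, 0.0, -0.0]
force: [-0.1, 0.1, 0.4]
gripper_width: -0.0
finger_force: 0.0
```

```bash
python3 - <<'E'
from h import *
import json
s=monitor.read_state();print(s['tcp_pos'],s['ee_rot'],s['joint_vel'].round(3))
im=read_camera('wrist');cv2.imwrite('pics/w1.png',im[:,:,::-1])
np.save('w1c.npy',np.array(cam('wrist',s),dtype=object),allow_pickle=True)
S=cam('scene');W=cam('wrist',s);D=cam('side')
for n,X in [('die',(534,-6,51)),('lens',(581,228,10)),('collar',(621,-86,104))]: print(n,proj(W,np.array(X)))
print(blobs(im,(15,110,120),(32,255,255),(0,0,640,480)))
E
```

```text
[505.63631109 134.77628004 230.97390001] [ 7.08806619e-05  9.99999917e-01  2.60001242e-04 -3.06751056e-04] [-0.437  0.204  0.254 -0.001 -0.048  0.435]
die [486.35548765 177.82416777]
lens [212.28056493 117.99726797]
collar [665.70069319  53.04910479]
[(31, [638, 52, 2, 18], [638.6, 60.7]), (839, [472, 161, 34, 31], [488.5, 176.1]), (16, [174, 331, 9, 15], [176.8, 337.9])]
```

View pics/w1.png

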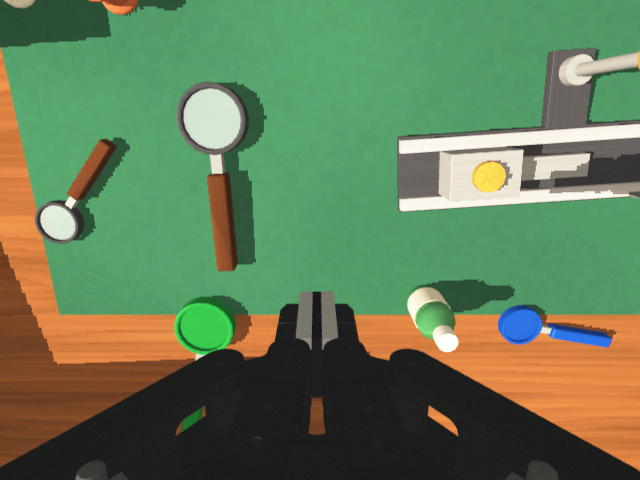

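The wrist view shows the loupe lens at (212,117), its handle from (219,175) to (228,270), the die at (488,176), the guide rails from (400,137) and (400,211) sloping slightly to the right edge, and the rod foot at (577,70). Next I measure headings and heights.

```bash
python3 - <<'E'
from h import *
W=tuple(np.load('w1c.npy',allow_pickle=True));S,D=cam('scene'),cam('side')
W=tuple(np.array(x,float) for x in W)
im=cv2.imread('pics/w1.png')[:,:,::-1].copy();hsv=cv2.cvtColor(im,cv2.COLOR_RGB2HSV)
# die: three views pairwise
for a,u,b,v in [(W,(488.5,176.1),S,(316.3,247.2)),(W,(488.5,176.1),D,(346.3,257)),(S,(316.3,247.2),D,(346.3,257))]: print('die',*tri(a,u,b,v))
# rails: bright low-sat mask, edges by column
m=((hsv[...,1]<40)&(hsv[...,2]>190)).astype(np.uint8)
us=np.arange(410,635,5);top=[np.flatnonzero(m[100:230,u])[0]+100 for u in us];bot=[np.flatnonzero(m[100:230,u])[-1]+100 for u in us]
for e,n in((top,'far'),(bot,'near')):
    P=np.array([plane(W,(u,v),18) for u,v in zip(us,e)]);k=np.polyfit(P[:,1],P[:,0],1)
    r=P[:,0]-np.polyval(k,P[:,1]);g=abs(r)<3;k=np.polyfit(P[g,1],P[g,0],1)
    print(n,'dx/dy',k[0],'x at y=0',k[1],'x at y=-85',np.polyval(k,-85),g.sum(),abs(r).max())
for u in((398,137),(400,211)): print('rail end',plane(W,u,18))
# lens glass
x0,y0,x1,y1=170,75,260,160
g=((hsv[...,1]<60)&(hsv[...,2]>150)).astype(np.uint8)*0+0
g=np.zeros_like(m);g[y0:y1-8,x0:x1]=((hsv[...,1]<50)&(hsv[...,2]>150))[y0:y1-8,x0:x1]
c=max(cv2.findContours(g,0,1)[0],key=cv2.contourArea);E=cv2.fitEllipse(c);print('lens px',E)
h=np.zeros_like(m);h[165:280,195:245]=cv2.inRange(hsv,(0,90,40),(14,255,170))[165:280,195:245]
c=max(cv2.findContours(h,0,1)[0],key=cv2.contourArea);r=cv2.minAreaRect(c);print('handle',r,np.round(cv2.boxPoints(r)).tolist())
L=plane(W,E[0],10);print('lens at z10',L)
b=cv2.boxPoints(r);b=b[np.argsort(b[:,1])];f,k=b[:2].mean(0),b[2:].mean(0);F,Kk=plane(W,f,20),plane(W,k,20);print('handle ends z20',F,Kk,np.linalg.norm(F-Kk),'dist lens',np.linalg.norm((L-F)[:2]),'yaw',np.degrees(np.arctan2((L-Kk)[1],(L-Kk)[0])))
# two-view: scene masks
a=cv2.imread('pics/scene0.png')[:,:,::-1].copy();b2=cv2.imread('pics/side0.png')[:,:,::-1].copy()
for nm,C,i,roi in(('scene',S,a,(370,205,402,235)),('side',D,b2,(340,333,392,352))):
    q=blobs(i,(0,90,30),(14,255,170),roi,40) ;print(nm,q)
    q=max(q);print('handle centroid tri',*tri(W,r[0],C,q[2]))
for C,i,roi in((S,a,(398,228,428,250)),(D,b2,(306,330,334,356))):
    q=blobs(i,(0,0,120),(179,70,255),roi,40);print(q);q=max(q);print('lens tri',*tri(W,E[0],C,q[2]))
print('collar',*tri(S,(302.9,262.5),D,(313.8,219.5)))
E
```

```text
die [535.66328566  -7.48287009  50.53927789] 0.8013308017641451
die [534.95498299  -8.69087533  48.61575394] 0.2612975906900167
die [535.0074382   -6.96404769  49.86369263] 0.5897951496111119
far dx/dy -0.06955355934677253 x at y=0 566.1774268882075 x at y=-85 572.0894794326831 45 0.42626926744344473
near dx/dy -0.07009008194984195 x at y=0 502.12405673217137 x at y=-85 508.08171369790796 35 49.483784864584436
rail end [565.13933869  62.65633874  18.        ]
rail end [497.8825666   56.48540998  18.        ]
lens px ((211.81375122070312, 118.21736145019531), (55.09366989135742, 60.91974639892578), 153.1236572265625)
handle ((222.8231658935547, 221.40853881835938), (96.84845733642578, 22.0863094329834), 83.6598129272461) [[206.0, 174.0], [228.0, 172.0], [239.0, 268.0], [217.0, 271.0]]
lens at z10 [580.8115785  228.43159785  10.        ]
handle ends z20 [533.21560032 224.50899925  20.        ] [439.56394656 221.03825432  20.        ] 93.71594487347984 dist lens 47.75734412889655 yaw 2.9963061521442307
scene [(109, [376, 207, 25, 19], [388.2, 216.1])]
handle centroid tri [489.26001916 223.14773365  21.82424142] 1.93197397651337
side [(482, [344, 337, 44, 12], [365.5, 342.6])]
handle centroid tri [485.43085909 224.93788198  11.24152314] 0.8181272554468966
[(293, [399, 228, 28, 17], [412.2, 236.5])]
lens tri [580.99263625 226.53948411  18.30525462] 0.5325043273606024
[(343, [309, 332, 24, 18], [320.3, 340.8])]
lens tri [580.69540673 227.56002331  13.36822861] 0.2605054376275624
collar [620.81231714 -85.18709884 104.36051741] 0.08955257195999151
```

carry_out(motion=[0.13,-0.42,-1,0,0,0.2,-1,0.13,-0.42,-1,0,0,0.2,-1,0.13,-0.42,-1,0,0,0.2,-1,0.13,-0.42,-1,0,0,0,-1,0.13,-0.42,-1,0,0,0,-1,0.13,-0.42,-1,0,0,0,-1,0.13,-0.42,-1,0,0,0,-1,0.13,-0.42,-1,0,0,0,-1,0.13,-0.42,-1,0,0,0,-1,0.13,-0.42,-1,0,0,0,-1])

```text
time_s: 3.95
tcp_pos: [531.1, 51.3, 30.4]
ee_rot: [0.0, 0.999, 0.032, -0.0]
force: [-0.5, 0.2, 0.2]
gripper_width: -0.002
finger_force: 0.0
```

carry_out(motion=[0.02,-0.3,-0.3,0,0,0,-1,0.02,-0.3,0,0,0,0,-1,0.02,-0.3,0,0,0,0,-1,0.025,-0.35,0,0,0,0,-1,0.025,-0.35,0,0,0,0,-1,0.025,-0.35,0,0,0,0,-1,0.025,-0.35,0,0,0,0,-1,0.025,-0.35,0,0,0,0,-1,0.025,-0.35,0,0,0,0,-1,0.02,-0.25,0,0,0,0,-1])

```text
time_s: 5.2
tcp_pos: [536.6, -13.3, 26.0]
ee_rot: [-0.0, 0.999, 0.032, 0.001]
force: [-0.2, 5.7, 3.2]
gripper_width: -0.005
finger_force: 3.0
```

```bash
python3 - <<'E'
from h import *
s=monitor.read_state();print(s['tcp_pos'],s['force'])
im=read_camera('side');a=read_camera('scene')
d,e=blobs(im,(15,110,120),(32,255,255),(330,210,370,275)),blobs(a,(15,110,120),(32,255,255),(260,225,345,300));print(d,e)
if d: print(plane(cam('side'),d[0][2],50))
E
```

```text
[536.61883958 -13.3468315   26.01106023] [-0.24167067  5.66752602  3.22216436]
[] [(174, [291, 252, 20, 16], [300.5, 260.5])]
```

carry_out(motion=[0.005,-0.07,0,0,0,0,-1,0.005,-0.07,0,0,0,0,-1,0.005,-0.07,0,0,0,0,-1,0.005,-0.07,0,0,0,0,-1,0.005,-0.07,0,0,0,0,-1,0.005,-0.07,0,0,0,0,-1,0.005,-0.07,0,0,0,0,-1,0,-0.06,0,0,0,0,-1,0,0,0,0,0,0,-1,0,0,0,0,0,0,-1])

```text
time_s: 6.55
tcp_pos: [537.2, -23.9, 25.8]
ee_rot: [-0.0, 0.999, 0.032, 0.001]
force: [-0.2, 5.9, 4.3]
gripper_width: -0.004
finger_force: 2.9
```

```bash
python3 - <<'E'
from h import *
s=monitor.read_state();print(s['tcp_pos'],s['force'],s['joint_vel'].round(3).max())
im=read_camera('wrist');cv2.imwrite('pics/w2.png',im[:,:,::-1])
for b in blobs(im,(15,110,120),(32,255,255),(0,0,640,480),60):
    print(b,plane(cam('wrist',s),b[2],50),plane(cam('wrist',s),b[2],104))
E
```

```text
[537.15423903 -23.94445879  25.84196122] [-0.23170731  5.93720196  4.31589724] 0.001
(313, [634, 88, 6, 62], [636.7, 119.0]) [ 618.96594974 -111.91961635   50.        ] [616.40974425 -69.39549468 104.        ]
(3288, [402, 309, 78, 66], [443.3, 338.5]) [543.01725905 -67.28944691  50.        ] [575.02190634 -45.07451954 104.        ]
```

View pics/w2.png

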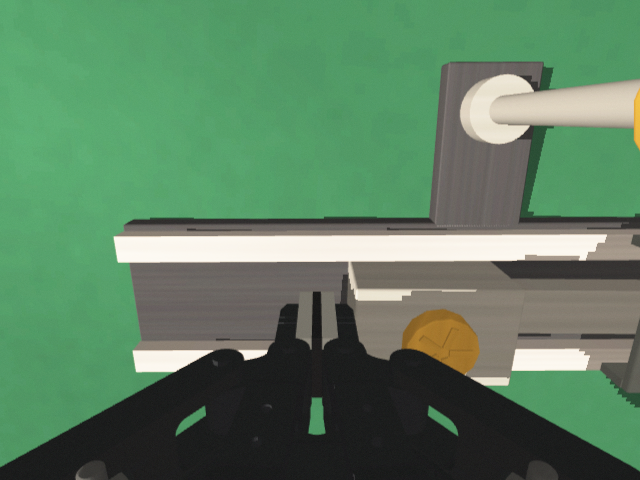

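The carriage is moving with about 6 N of friction. The die is at about (441,347), world y about -67, so the nose is around 77 mm past the guide's middle and the stop may be near. From here I probe slowly.

carry_out(motion=[0.002,-0.03,0,0,0,0,-1,0.002,-0.03,0,0,0,0,-1,0.002,-0.03,0,0,0,0,-1,0.002,-0.03,0,0,0,0,-1,0.002,-0.03,0,0,0,0,-1,0.002,-0.03,0,0,0,0,-1,0.002,-0.03,0,0,0,0,-1,0.002,-0.03,0,0,0,0,-1,0.002,-0.03,0,0,0,0,-1,0.002,-0.03,0,0,0,0,-1])

```text
time_s: 7.85
tcp_pos: [537.5, -29.8, 25.8]
ee_rot: [-0.0, 0.999, 0.032, 0.001]
force: [-0.7, 7.0, 4.5]
gripper_width: 0.001
finger_force: 3.3
```

carry_out(motion=[0.002,-0.03,0,0,0,0,-1,0.002,-0.03,0,0,0,0,-1,0.002,-0.03,0,0,0,0,-1,0.002,-0.03,0,0,0,0,-1,0.002,-0.03,0,0,0,0,-1,0.002,-0.03,0,0,0,0,-1,0.002,-0.03,0,0,0,0,-1,0.002,-0.03,0,0,0,0,-1,0.002,-0.03,0,0,0,0,-1,0.002,-0.03,0,0,0,0,-1])

```text
time_s: 9.1
tcp_pos: [537.9, -35.7, 25.8]
ee_rot: [-0.0, 0.999, 0.032, 0.001]
force: [-0.2, 6.5, 5.4]
gripper_width: -0.004
finger_force: 3.3
```

carry_out(motion=[0.002,-0.03,0,0,0,0,-1,0.002,-0.03,0,0,0,0,-1,0.002,-0.03,0,0,0,0,-1,0.002,-0.03,0,0,0,0,-1,0.002,-0.03,0,0,0,0,-1,0.002,-0.03,0,0,0,0,-1,0.002,-0.03,0,0,0,0,-1,0.002,-0.03,0,0,0,0,-1,0.002,-0.03,0,0,0,0,-1,0.002,-0.03,0,0,0,0,-1])

```text
time_s: 10.35
tcp_pos: [538.2, -38.4, 25.9]
ee_rot: [-0.003, 1.0, 0.031, 0.001]
force: [-4.1, 22.6, 9.9]
gripper_width: -0.001
finger_force: 11.5
```

The stop is felt: force jumped to 23 N with the travel arrested at about 92 mm past the middle, inside the 85–125 range. After a short hold I back off and go to the loupe.

carry_out(motion=[0,0,0,0,0,0,-1,0,0,0,0,0,0,-1,0,0.3,0,0,0,0,-1,0,0.8,0,0,0,0,-1,-0.27,1,0.9,0,0,0,-1,-0.27,1,0.9,0,0,0,-1,-0.27,1,0.9,0,0,0,1,-0.27,1,0.9,0,0,0,1,-0.27,1,0.9,0,0,0,1,-0.27,1,0.9,0,0,0,1], grip_force=60)

```text
time_s: 11.6
tcp_pos: [504.6, 99.9, 133.4]
ee_rot: [0.001, 0.999, 0.032, -0.001]
force: [-0.1, 0.4, 0.3]
gripper_width: 0.849
finger_force: 0.0
```

```bash
python3 - <<'E'
from h import *
s=monitor.read_state();print(s['tcp_pos'],s['force'])
im=read_camera('wrist');cv2.imwrite('pics/w3.png',im[:,:,::-1]);a=read_camera('scene');b=read_camera('side')
W=cam('wrist',s);S,D=cam('scene'),cam('side');lo,hi=(15,110,120),(32,255,255)
w=blobs(im,lo,hi,(0,0,640,480),60);p=blobs(a,lo,hi,(240,225,345,310));q=blobs(b,lo,hi,(300,190,375,275))
print(w,p,q,sep='\n')
for x in w: print('w z50',plane(W,x[2],50))
for x in q: print('side z50',plane(D,x[2],50))
hsv=cv2.cvtColor(im,cv2.COLOR_RGB2HSV);m=cv2.inRange(hsv,(0,90,40),(14,255,150))
n,l,st,ce=cv2.connectedComponentsWithStats(m)
for i in range(1,n):
    if st[i][4]>700: print(st[i],ce[i].round(1),plane(W,ce[i],15))
E
```

```text
[504.64721497  99.93749708 133.43802713] [-0.13939116  0.44334919  0.31544981]
[(1588, [596, 188, 44, 44], [619.4, 209.2])]
[(76, [282, 256, 11, 8], [287.4, 259.4]), (121, [295, 256, 16, 12], [303.1, 262.4])]
[(83, [308, 215, 12, 9], [313.8, 219.5]), (30, [341, 236, 5, 7], [343.2, 238.9])]
w z50 [540.06304954 -78.70817472  50.        ]
side z50 [ 629.42044683 -161.01645375   50.        ]
side z50 [545.48880732 -79.18431439  50.        ]
[ 117  179   45  130 3414] [142.8 242. ] [489.10789522 221.69065226  15.        ]
[ 203  365  129   81 2016] [265.4 423.9] [336.39053089 131.5030088   15.        ]
[116 444  33  36 879] [131.7 464.2] [286.74338153 244.94581228  15.        ]
```

carry_out(motion=[0,0.9,-0.3,0,0,0,1,0,0.9,-0.4,0,0,0,1,0,0.9,-0.4,0,0,0,1,0,0.9,-0.4,0,0,0,1,0,0.9,-0.4,0,0,0,1,0,0.9,-0.4,0,0,0,1,0,0.8,-0.5,0,0,0,1,0,0,-0.5,0,0,0,1,0,0,-0.1,0,0,0,1,0,0,0,0,0,0,1])

```text
time_s: 13.0
tcp_pos: [505.4, 223.1, 65.3]
ee_rot: [0.0, 1.0, 0.031, -0.0]
force: [0.8, -0.7, -0.2]
gripper_width: 0.998
finger_force: 0.0
```

```bash
python3 - <<'E'
from h import *
s=monitor.read_state();print(s['tcp_pos'],s['force'])
im=read_camera('wrist');cv2.imwrite('pics/w4.png',im[:,:,::-1]);W=cam('wrist',s);S=cam('scene')
a=read_camera('scene');cv2.imwrite('pics/s4.png',a[:,:,::-1])
print('die scene',plane(S,(287.4,259.4),50))
E
```

```text
[505.41827185 223.06788116  65.28602464] [ 0.80260166 -0.68628803 -0.18479665]
die scene [540.09147774 -80.32100255  50.        ]
```

View pics/w4.png

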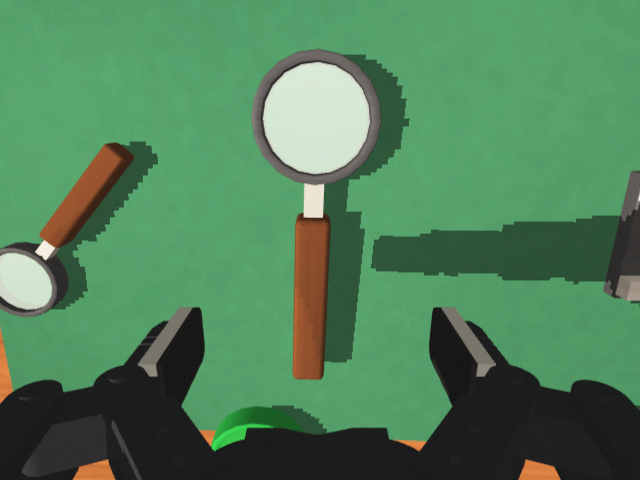

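The loupe lies centred between the open fingers, lens at (316,117), handle (311,217)-(308,379), so it sits about 3 mm towards +y and 1.7° off in yaw. I correct for that, descend and grip.

carry_out(motion=[0,0.12,-0.6,0,0,-0.25,1,0,0,-0.6,0,0,0,1,0,0,-0.6,0,0,0,1,0,0,-0.6,0,0,0,1,0,0,-0.5,0,0,0,1,0,0,-0.1,0,0,0,1,0,0,0,0,0,0,-1,0,0,0,0,0,0,-1,0,0,0,0,0,0,-1,0,0,0,0,0,0,-1], grip_force=60)

```text
time_s: 14.35
tcp_pos: [505.7, 226.1, 5.9]
ee_rot: [-0.0, 1.0, 0.019, 0.0]
force: [1.3, 1.4, -0.2]
gripper_width: 0.192
finger_force: 60.3
```

carry_out(motion=[0,0,0.5,0,0,0,-1,0,0,0.8,0,0,0,-1,0,0,1,0,0,0,-1,0,0,1,0,0,0,-1,0,0,1,0,0,0,-1,0,0,1,0,0,0,-1,0,-0.5,1,0,0,0,-1,-0.2,-1,0.6,0,0,0,-1,-0.2,-1,0,0,0,0,-1,-0.2,-1,0,0,0,0,-1])

```text
time_s: 15.6
tcp_pos: [492.4, 154.1, 142.7]
ee_rot: [0.0, 1.0, 0.018, -0.001]
force: [0.4, 0.1, -1.7]
gripper_width: 0.194
finger_force: 60.3
```

carry_out(motion=[-0.2,-1,0,0,0,0,-1,-0.2,-1,0,0,0,0,-1,-0.2,-1,0,0,0,0,-1,-0.2,-1,0,0,0,0,-1,-0.2,-1,0,0,0,0,-1,-0.2,-1,0,0,0,0,-1,-0.2,-1,0,0,0,0,-1,0,-0.8,0,0,0,0,-1,0,-0.5,0,0,0,0,-1,0,0,0,0,0,0,-1])

```text
time_s: 16.85
tcp_pos: [465.5, -10.6, 143.2]
ee_rot: [-0.0, 1.0, 0.018, -0.0]
force: [0.6, 0.1, -2.1]
gripper_width: 0.193
finger_force: 60.3
```

```bash
python3 - <<'E'
from h import *
s=monitor.read_state();print(s['tcp_pos'],s['ee_rot'],s['force'],s['gripper_width'],s['finger_force'])
im=read_camera('wrist');a=read_camera('scene');b=read_camera('side')
for n,i in(('w5',im),('s5',a),('d5',b)): cv2.imwrite(f'pics/{n}.png',i[:,:,::-1])
W,S,D=cam('wrist',s),cam('scene'),cam('side');lo,hi=(15,110,120),(32,255,255)
for nm,i,c,r in(('w',im,W,(0,0,640,480)),('s',a,S,(240,225,345,310)),('d',b,D,(300,190,375,275))):
    for x in blobs(i,lo,hi,r,30): print(nm,x,'z50',plane(c,x[2],50),'z104',plane(c,x[2],104))
cv2.imwrite('pics/m5.png',np.hstack([im[:, :, ::-1][40:440,130:530],cv2.resize(b[150:350,230:430],(400,400))[:,:,::-1]]))
E
```

```text
[465.46381026 -10.59296703 143.22227367] [-6.55143509e-06  9.99836263e-01  1.80954938e-02 -2.02666458e-05] [ 0.63923781  0.05621549 -2.09517637] 0.19347679460340597 60.32462239265442
w (1674, [419, 103, 47, 46], [442.1, 125.2]) z50 [540.05584799 -80.85159504  50.        ] z104 [540.49561288 -63.97456944 104.        ]
s (73, [282, 256, 11, 8], [287.2, 259.5]) z50 [540.16719736 -80.83619362  50.        ] z104 [ 597.14424659 -107.24930113  104.        ]
s (118, [295, 256, 16, 12], [303.1, 262.5]) z50 [565.66326901 -56.27760069  50.        ] z104 [620.58452603 -84.67090988 104.        ]
d (82, [308, 215, 12, 9], [313.7, 219.4]) z50 [ 629.73740521 -161.4706542    50.        ] z104 [621.19219462 -86.05927893 104.        ]
d (39, [341, 237, 9, 6], [345.3, 239.5]) z50 [539.97268905 -76.96920431  50.        ] z104 [538.00100771  -7.74592584 104.        ]
```

View pics/m5.png

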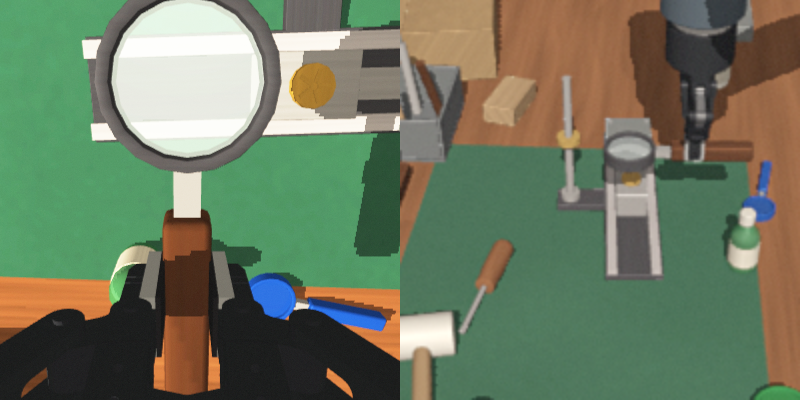

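The loupe is held at the handle and looks level. The die is at wrist crop (313,86), and world (540,-81) agrees across the views. I fit the lens now for its exact offset and height.

```bash
cat > lens.py <<'E'
from h import *
def ell(i,roi,lo,hi):
    x0,y0,x1,y1=roi;m=cv2.inRange(cv2.cvtColor(i,cv2.COLOR_RGB2HSV),lo,hi);k=np.zeros_like(m);k[y0:y1,x0:x1]=m[y0:y1,x0:x1]
    c=max(cv2.findContours(k,0,1)[0],key=cv2.contourArea);return cv2.fitEllipse(cv2.convexHull(c))
E
python3 - <<'E'
from lens import *
im,a,b=[cv2.imread(f'pics/{n}.png')[:,:,::-1].copy() for n in('w5','s5','d5')]
s=monitor.read_state();W,S,D=cam('wrist',s),cam('scene'),cam('side')
dark=((0,0,0),(179,90,110))
ew=ell(im,(215,20,425,215),*dark);print('w ring',ew)
T=s['tcp_pos'];P=T+[75,1.5,2]
ps,pd=proj(S,P),proj(D,P);print('pred',ps,pd,proj(W,P))
for n,i,c,p,h in(('scene',a,S,ps,22),('side',b,D,pd,19)):
    r=[int(p[0]-h),int(p[1]-h*.8),int(p[0]+h),int(p[1]+h*.8)];e=ell(i,r,*dark);print(n,e,tri(W,ew[0],c,e[0]))
for z in(T[2]+2,T[2]+6,T[2]+10): print(z,plane(W,ew[0],z))
g=np.hstack([cv2.resize(i[int(p[1])-30:int(p[1])+30,int(p[0])-40:int(p[0])+40],(400,300),interpolation=2) for i,p in((a,ps),(b,pd))]);cv2.imwrite('pics/g5.png',g[:,:,::-1])
E
```

```text
w ring ((344.7037353515625, 106.712646484375), (202.50262451171875, 239.6456756591797), 62.890663146972656)
pred [316.67145617 212.92293653] [344.48014925 225.44223829] [321.667732   121.65273499]
scene ((316.7034912109375, 214.1149444580078), (18.75191879272461, 29.829782485961914), 93.16016387939453) (array([546.66338445, -13.9706745 , 148.19599657]), np.float64(4.028775978381087))
side ((345.74786376953125, 231.77684020996094), (31.228368759155273, 35.06598663330078), 139.0022430419922) (array([541.94603062, -17.69493655, 119.74982372]), np.float64(8.836485478335726))
145.22294927430895 [545.69575667 -15.90082217 145.22294927]
149.22294927430895 [545.59056446 -15.62357408 149.22294927]
153.22294927430895 [545.48537226 -15.34632599 153.22294927]
```

View pics/g5.png

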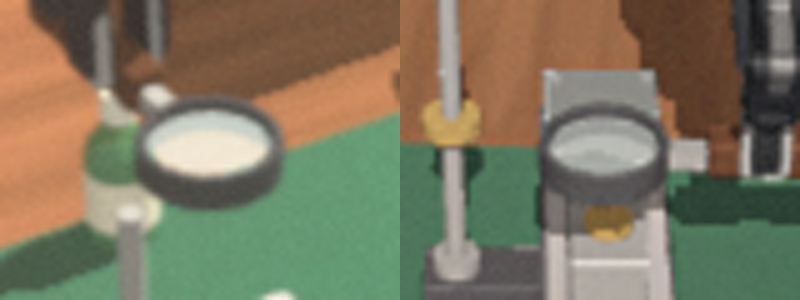

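In the crop, the ring silhouette centres at scene px (317.9,212.3) and side px (344.7,226.0). Both are within 1 px of the lens position predicted from the grasp, so the loupe sits level and unslipped. Moving it over the die and down to collar height.

carry_out(motion=[0,-0.6,0,0,0,0,-1,0,-0.8,0,0,0,0,-1,0,-0.8,0,0,0,0,-1,0,-0.8,-0.2,0,0,0,-1,0,-0.4,-0.4,0,0,0,-1,0,-0.2,-0.4,0,0,0,-1,0,0,-0.4,0,0,0,-1,0,0,-0.4,0,0,0,-1,0,0,-0.2,0,0,0,-1,0,0,0,0,0,0,-1])

```text
time_s: 18.25
tcp_pos: [465.2, -81.9, 103.0]
ee_rot: [0.0, 1.0, 0.019, -0.0]
force: [0.4, 0.4, -1.4]
gripper_width: 0.192
finger_force: 60.3
```

```bash
python3 - <<'E'
from lens import *
s=monitor.read_state();T=s['tcp_pos'];print(T,s['ee_rot'],s['force'],s['joint_vel'].round(3))
S,D,W=cam('scene'),cam('side'),cam('wrist',s)
print('lens before',*tri(S,(317.9,212.3),D,(344.7,226.0)),'expected TCP+',[540.5,-9.1,145.2])
im=read_camera('wrist');a=read_camera('scene');b=read_camera('side')
P=T+[75,1.5,2];print('lens pred',P)
pw=proj(W,np.array([540.1,-80.9,50]));print('die in wrist',pw,'lens',proj(W,P))
ps,pd=proj(S,P).astype(int),proj(D,P).astype(int);print(ps,pd)
f=lambda i,p:cv2.resize(i[p[1]-30:p[1]+30,p[0]-40:p[0]+40],(400,300),interpolation=2)
g=np.vstack([np.hstack([f(a,ps),f(b,pd)]),np.hstack([cv2.resize(im[0:240,160:480],(400,300)),np.zeros((300,400,3),np.uint8)])]);cv2.imwrite('pics/f.png',g[:,:,::-1])
E
```

```text
[465.23003242 -81.86484046 103.01115773] [ 3.82250290e-05  9.99822610e-01  1.88328133e-02 -2.67451267e-04] [ 0.44794571  0.3842247  -1.38380853] [-0.003 -0.006  0.013  0.003 -0.007  0.   ]
lens before [540.02432726  -5.21845499 145.62833406] 0.45110680271817244 expected TCP+ [540.5, -9.1, 145.2]
lens pred [540.23003242 -80.36484046 105.01115773]
die in wrist [321.1434475  120.57889039] lens [321.69816026 121.6577884 ]
[286 239] [345 221]
```

View pics/f.png

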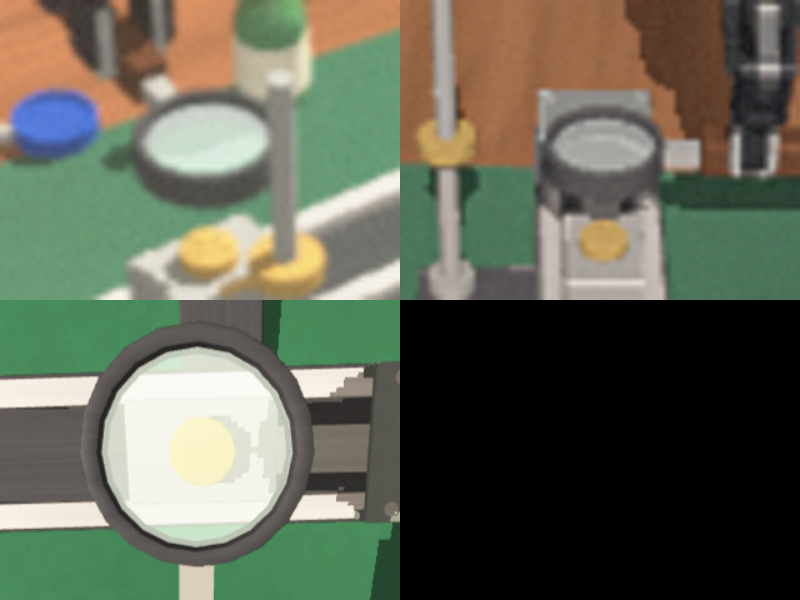

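```bash
python3 - <<'E'
from h import *
s=monitor.read_state();S,D,W=cam('scene'),cam('side'),cam('wrist',s)
print('lens now S/D',*tri(S,(287.6,238.3),D,(345.2,222.7)))
print('wrist ring top z113',plane(W,(318.4,114.6),113),'die',plane(W,(321.6,120.8),50))
print('W/S',*tri(W,(318.4,116),S,(287.6,238.3)),'W/D',*tri(W,(318.4,116),D,(345.2,222.7)))
print('die S now',plane(S,(246+208/5,209+249/5),49))
for z in (100,104,108): print(z,plane(S,(302.9,262.5),z),plane(D,(313.8,219.5),z))
E
```

```text
lens now S/D [540.2152292  -76.38428354 104.75216206] 1.9887639934246932
wrist ring top z113 [542.86172979 -79.17813357 113.        ] die [540.45655519 -81.22491942  50.        ]
W/S [542.64127694 -78.79901545 108.20694244] 0.9437971806087228 W/D [541.73338145 -79.28595963 101.76182918] 1.4504492772239934
die S now [537.50767351 -78.57136964  49.        ]
100 [616.319925   -82.90478436 100.        ] [621.52970653 -91.22190386 100.        ]
104 [620.38943369 -85.00581671 104.        ] [620.89844731 -85.63833987 104.        ]
108 [624.45894237 -87.10684906 108.        ] [620.26718808 -80.05477588 108.        ]
```

The lens is about 2 mm off in y and 1 mm in x. Its height is 104.8 against 104.4 for the collar. One small trim, settle, and hand in.

carry_out(motion=[-0.05,-0.1,0,0,0,0,-1,0,0,0,0,0,0,-1,0,0,0,0,0,0,-1,0,0,0,0,0,0,-1,0,0,0,0,0,0,-1,0,0,0,0,0,0,-1,0,0,0,0,0,0,-1,0,0,0,0,0,0,-1,0,0,0,0,0,0,-1,0,0,0,0,0,0,-1])

```text
time_s: 19.65
tcp_pos: [464.3, -84.1, 103.3]
ee_rot: [0.0, 1.0, 0.019, -0.0]
force: [0.1, -0.1, -0.6]
gripper_width: 0.19
finger_force: 60.3
```

```bash
python3 - <<'E'
from plant import ticket,monitor
s=monitor.read_state();print(s['tcp_pos'],s['finger_force'],s['force']);print(ticket.finish_job())
E
```

```text
[464.33011211 -84.07080246 103.27395663] 60.326242446899414 [ 0.13268427 -0.08153217 -0.60968673]
the job is handed in; nothing more can be done
None
```

I handed the job in at about 20 s without seeing a verdict: the carriage was pushed to the felt stop (about 23 N), and the loupe is held level over the die, by my measurements within about 2 mm sideways and 1 mm of collar height.

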